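# Check the catches of three transit cases

### The arm

A 6-joint arm with a two-finger parallel gripper is mounted at the origin on the work surface. World frame = base frame: x ahead of the robot, y to its left, z up, the work surface at z = 0. Lengths are in mm, angles in rad, forces in N, time in s.
With the tool pointing down it reaches from about 325 to 900 mm from the base axis. Payload 6.1 kg.
Tool frame: the origin (TCP) lies at the very end of the fingers, on their centre line; the grasp point (between the pads) lies 19 mm behind it; z points along the fingers, y is the direction in which the jaws open and shut (so a half turn about z gives the same grasp; the last joint's range is limited). The gripper opens to 85 mm and grips with 20 to 120 N. Pads are 22 mm wide; open, the fingers measure 114 mm over their backs; the gripper's body (76 mm by 85 mm) begins 54 mm behind the grasp point. The pads swing forward as they close: fully open they stand 13 mm farther back than shut.
Start: joints at [-1.42, 0.22, 1.526, -0, 1.395, -0.126], TCP at [170.792, -601.203, 196.4] pointing down, gripper open.
Joint ranges: [-2.98, 2.98], [-0.91, 2.08], [0.09, 2.57], [-1.24, 4.39], [0.2, 2.65], [-2.68, 2.68]. Speed limits (rad/s): [2.57, 2.57, 3.01, 3.14, 3.14, 3.14].

### API

Orientations are given as a unit quaternion [x, y, z, w].
In Python, from bench import get_state, snapshot, get_calibration, hand_in gives the robot as it stands.
- The arm moves only by the tool carry_out, never from a script. Its argument "commands" is a list of rows, each an object with "translation": the shift along the tool's x, y, z in units of 40 mm (1.0 is 40 mm), a list of three; "dr": the turn, a rotation vector about the tool's x, y, z in rad, a list of three. In form: [{"translation": [x, y, z], "dr": [rx, ry, rz]}, ...]. A call has 1 to 10 rows; each row is the pose to reach, as a shift and turn from the pose commanded when the call began, along the tool's axes at that moment; what a row does not reach only later rows make up. A row lasts 1/10 s, in which the tool goes at most 50 mm and 8.59 degrees, less where a joint would pass 70% of its speed; a pose out of reach is approached as far as the arm can. A call with a gripper value outside its range is refused whole. "gripper" is the opening, from 0 (shut) to 1 (fully open), set as the call begins (left out, the last holds). The fingers move at their own pace and stop on an object; "grip_force" is the grip in N (left out, the last holds). Time passes only in rows, so rows that repeat a pose let the fingers close. It gives the time, the measured TCP pose, the force and the opening at its end, in the units of the state.
- get_state(): the state, without advancing time (a new reading comes with each control period).
- snapshot(name): name is "scene" or "top"; returns the picture (420x560x3 uint8, red, green, blue); there is no depth.
- get_calibration(name): a dict with "fx", "fy", "cx", "cy" (pixels), "k1" (the pictures are not rectified: a ray, as slopes to the right and down, at radius r is drawn at 1 + k1 r^2 times it, then the intrinsics apply), "extrinsics" (4x4, takes a point from world to camera coordinates). Camera axes: x right, y down, z forward; pixel columns grow to the right and rows downward; lengths in mm; the calibration is good to about 2 mm. A picture is of the moment at which its call begins. get_calibration takes no time and is no camera call.
- hand_in(): hands the job in, once; it reports no verdict.
The state is a dict: "time_s": time; "joint_pos": joint angles; "dq": joint speeds; "joint_efforts": joint torques, N m; "position": TCP position; "tool_rot": TCP orientation; "force": force on the tool from outside, world axes, zero at the start; "wrist_torque": the same for the moment, N m; "width": finger opening in mm.
Only numpy, scipy, OpenCV 4.12 (cv2) and the standard library are available. Lean on these libraries where they do the work, as an engineer would, in place of code of your own. Each camera call takes 0.05 s, during which the arm holds its last target.

### The job

One of the three transit cases has been left unlatched. Go along the row from the robot's left to its right and give each lid a firm tug up by its handle, without swinging any lid wide open; where the lid gives, let it down, snap the catch shut and tug again to make sure it holds before you go on to the next. Do not press the catches that hold, and leave the cases and the things around them where they are.

Things in the scene. Friction and masses are not known exactly. Their poses are not given: they have to be found in the camera images.
- case_a: one of three like transit cases of grey plastic standing in a row across the bench (which stands where varies). 160 mm deep (its x), 150 mm wide (its y), 75 mm high without handle; base 55 mm, lid 20 mm. Origin: centre of its underside; z up; -x is its front with the catch, roughly towards the robot; hinge line of the lid at x = +85 mm, z = 55 mm. Loose, but packed, it weighs about 3 kg
- handle_a (a point): centre of the black carrying-handle bar on the lid of case_a: round, 12 mm thick, along the case's y, 75 mm free between its posts, its centre 26 mm above the lid's top (101 mm above the bench), over the middle of the lid. Pinch it front to back from above and pull up. A loose lid lifts with 2 to 5 N; a firm tug is 10 to 15 N and does not lift the case
- lid_a (a joint): lid of case_a, hinged at the rear: 0 = shut, grows as it rises (rad). It falls shut by itself. A closed catch lets it rise 0.018 rad (3 mm at the front, 1.5 mm at the handle) and then holds it; with an open catch it rises freely, the handle swinging about the hinge: 5.5 mm to the case's rear for each 10 mm up
- push_a (a point): where to press the catch of case_a: 10 mm below the top of the outer (front) face of its black flap, at the middle of its 36 mm width; 59 mm above the bench and 99 mm in front of the case's centre when closed, 9 mm farther out when open
- catch_a (a joint): front catch of case_a, a flap 36 mm wide, 17 to 69 mm above the bench, hinged 23 mm above it; the hook at its top closes over a ledge on the lid: 0 = closed, flat and upright; 0.26 = open, top leaning out towards the robot (rad). Over-centre spring: pressed towards the case with about 5 N past 0.13 it snaps shut, provided the lid is down, and stays; otherwise it falls back open
- case_b: one of three like transit cases of grey plastic standing in a row across the bench (which stands where varies). 160 mm deep (its x), 150 mm wide (its y), 75 mm high without handle; base 55 mm, lid 20 mm. Origin: centre of its underside; z up; -x is its front with the catch, roughly towards the robot; hinge line of the lid at x = +85 mm, z = 55 mm. Loose, but packed, it weighs about 3 kg
- handle_b (a point): centre of the black carrying-handle bar on the lid of case_b: round, 12 mm thick, along the case's y, 75 mm free between its posts, its centre 26 mm above the lid's top (101 mm above the bench), over the middle of the lid. Pinch it front to back from above and pull up. A loose lid lifts with 2 to 5 N; a firm tug is 10 to 15 N and does not lift the case
- lid_b (a joint): lid of case_b, hinged at the rear: 0 = shut, grows as it rises (rad). It falls shut by itself. A closed catch lets it rise 0.018 rad (3 mm at the front, 1.5 mm at the handle) and then holds it; with an open catch it rises freely, the handle swinging about the hinge: 5.5 mm to the case's rear for each 10 mm up
- push_b (a point): where to press the catch of case_b: 10 mm below the top of the outer (front) face of its black flap, at the middle of its 36 mm width; 59 mm above the bench and 99 mm in front of the case's centre when closed, 9 mm farther out when open
- catch_b (a joint): front catch of case_b, a flap 36 mm wide, 17 to 69 mm above the bench, hinged 23 mm above it; the hook at its top closes over a ledge on the lid: 0 = closed, flat and upright; 0.26 = open, top leaning out towards the robot (rad). Over-centre spring: pressed towards the case with about 5 N past 0.13 it snaps shut, provided the lid is down, and stays; otherwise it falls back open
- case_c: one of three like transit cases of grey plastic standing in a row across the bench (which stands where varies). 160 mm deep (its x), 150 mm wide (its y), 75 mm high without handle; base 55 mm, lid 20 mm. Origin: centre of its underside; z up; -x is its front with the catch, roughly towards the robot; hinge line of the lid at x = +85 mm, z = 55 mm. Loose, but packed, it weighs about 3 kg
- handle_c (a point): centre of the black carrying-handle bar on the lid of case_c: round, 12 mm thick, along the case's y, 75 mm free between its posts, its centre 26 mm above the lid's top (101 mm above the bench), over the middle of the lid. Pinch it front to back from above and pull up. A loose lid lifts with 2 to 5 N; a firm tug is 10 to 15 N and does not lift the case
- lid_c (a joint): lid of case_c, hinged at the rear: 0 = shut, grows as it rises (rad). It falls shut by itself. A closed catch lets it rise 0.018 rad (3 mm at the front, 1.5 mm at the handle) and then holds it; with an open catch it rises freely, the handle swinging about the hinge: 5.5 mm to the case's rear for each 10 mm up
- push_c (a point): where to press the catch of case_c: 10 mm below the top of the outer (front) face of its black flap, at the middle of its 36 mm width; 59 mm above the bench and 99 mm in front of the case's centre when closed, 9 mm farther out when open
- catch_c (a joint): front catch of case_c, a flap 36 mm wide, 17 to 69 mm above the bench, hinged 23 mm above it; the hook at its top closes over a ledge on the lid: 0 = closed, flat and upright; 0.26 = open, top leaning out towards the robot (rad). Over-centre spring: pressed towards the case with about 5 N past 0.13 it snaps shut, provided the lid is down, and stays; otherwise it falls back open
- block: bystander: steel setting block 75 x 50 x 25 mm with six holes; origin: centre of its underside
- tape: bystander: roll of amber film tape, 72 mm across, 19 mm high, lying flat; origin: centre of its underside
- driver: bystander: screwdriver with black handle, 180 mm long, 26 mm thick, lying between the left and middle cases; origin: centre of its underside
- wrench: bystander: steel wrench 160 mm long, lying between the middle and right cases; origin: centre of its underside
- meter: bystander: hand-held multimeter 150 x 78 x 40 mm, lying behind the cases; origin: centre of its underside
- wash: bystander: white squeeze bottle, 54 mm across, 140 mm high, standing behind the cases; origin: centre of its underside
- tray: bystander: black parts tray 100 x 150 x 35 mm, in front of the left case; origin: centre of its underside
- panel: bystander: flat aluminium satellite side panel 100 x 83 x 6 mm, lying in front of the right case; origin: centre of its underside

How it is judged (in metres and radians):
On the way, in this order (a step that is already met when the one before it is completed fails the run):
1. the case on the robot's left is tugged (its lid comes up against its catch, or gives if the catch is open) (((world y of case_c above 0.15 m and value of joint lid_c above 0.04 rad and value of joint catch_c above 0.15 rad and contact force between the fingers and lid_c above 0.5 N) or (world y of case_c between -0.15 and 0.15 m and world y of case_a above 0.15 m and value of joint lid_a above 0.01 rad and value of joint catch_a below 0.06 rad and contact force between catch_a and lid_a above 1 N and contact force between the fingers and lid_a above 0.5 N) or (world y of case_c between -0.15 and 0.15 m and world y of case_b above 0.15 m and value of joint lid_b above 0.01 rad and value of joint catch_b below 0.06 rad and contact force between catch_b and lid_b above 1 N and contact force between the fingers and lid_b above 0.5 N) or (world y of case_c below -0.15 m and world y of case_a above 0.15 m and value of joint lid_a above 0.01 rad and value of joint catch_a below 0.06 rad and contact force between catch_a and lid_a above 1 N and contact force between the fingers and lid_a above 0.5 N) or (world y of case_c below -0.15 m and world y of case_b above 0.15 m and value of joint lid_b above 0.01 rad and value of joint catch_b below 0.06 rad and contact force between catch_b and lid_b above 1 N and contact force between the fingers and lid_b above 0.5 N))), for 0.1 s.
2. next: if that case gave, it has been snapped shut and is tugged again against its catch; else the middle case is tugged (((world y of case_c above 0.15 m and value of joint lid_c above 0.01 rad and value of joint catch_c below 0.06 rad and contact force between catch_c and lid_c above 1 N and contact force between the fingers and lid_c above 0.5 N) or (world y of case_c between -0.15 and 0.15 m and value of joint lid_c above 0.04 rad and value of joint catch_c above 0.15 rad and contact force between the fingers and lid_c above 0.5 N) or (world y of case_c below -0.15 m and world y of case_a between -0.15 and 0.15 m and value of joint lid_a above 0.01 rad and value of joint catch_a below 0.06 rad and contact force between catch_a and lid_a above 1 N and contact force between the fingers and lid_a above 0.5 N) or (world y of case_c below -0.15 m and world y of case_b between -0.15 and 0.15 m and value of joint lid_b above 0.01 rad and value of joint catch_b below 0.06 rad and contact force between catch_b and lid_b above 1 N and contact force between the fingers and lid_b above 0.5 N))), for 0.1 s.
3. next in the same order: the following tug, or the second tug of the case that gave, now held by its catch (((world y of case_c above 0.15 m and world y of case_a between -0.15 and 0.15 m and value of joint lid_a above 0.01 rad and value of joint catch_a below 0.06 rad and contact force between catch_a and lid_a above 1 N and contact force between the fingers and lid_a above 0.5 N) or (world y of case_c above 0.15 m and world y of case_b between -0.15 and 0.15 m and value of joint lid_b above 0.01 rad and value of joint catch_b below 0.06 rad and contact force between catch_b and lid_b above 1 N and contact force between the fingers and lid_b above 0.5 N) or (world y of case_c between -0.15 and 0.15 m and value of joint lid_c above 0.01 rad and value of joint catch_c below 0.06 rad and contact force between catch_c and lid_c above 1 N and contact force between the fingers and lid_c above 0.5 N) or (world y of case_c below -0.15 m and value of joint lid_c above 0.04 rad and value of joint catch_c above 0.15 rad and contact force between the fingers and lid_c above 0.5 N))), for 0.1 s.
4. last in the same order: the case on the robot's right is tugged, held by its catch (((world y of case_c above 0.15 m and world y of case_a below -0.15 m and value of joint lid_a above 0.01 rad and value of joint catch_a below 0.06 rad and contact force between catch_a and lid_a above 1 N and contact force between the fingers and lid_a above 0.5 N) or (world y of case_c above 0.15 m and world y of case_b below -0.15 m and value of joint lid_b above 0.01 rad and value of joint catch_b below 0.06 rad and contact force between catch_b and lid_b above 1 N and contact force between the fingers and lid_b above 0.5 N) or (world y of case_c between -0.15 and 0.15 m and world y of case_a below -0.15 m and value of joint lid_a above 0.01 rad and value of joint catch_a below 0.06 rad and contact force between catch_a and lid_a above 1 N and contact force between the fingers and lid_a above 0.5 N) or (world y of case_c between -0.15 and 0.15 m and world y of case_b below -0.15 m and value of joint lid_b above 0.01 rad and value of joint catch_b below 0.06 rad and contact force between catch_b and lid_b above 1 N and contact force between the fingers and lid_b above 0.5 N) or (world y of case_c below -0.15 m and value of joint lid_c above 0.01 rad and value of joint catch_c below 0.06 rad and contact force between catch_c and lid_c above 1 N and contact force between the fingers and lid_c above 0.5 N))), for 0.1 s.
At the end, for the whole second after the job is handed in: all three catches closed (under 0.06 rad), all three lids down (under 0.008 rad), the cases at rest within 40 mm of where they stood (value of joint each of catch_a, catch_b, catch_c below 0.06 rad and value of joint each of lid_a, lid_b, lid_c below 0.008 rad and distance of each of case_a, case_b, case_c from where it was at the start of the episode below 0.04 m and linear speed of each of case_a, case_b, case_c below 0.02 m/s); the robot touches nothing.
It fails at once if a catch that was holding is pressed (over 2 N) or comes open (contact force between any of the arm, the fingers and catch_a above 2 N or value of joint any of catch_a, catch_b above 0.12 rad or contact force between any of the arm, the fingers and catch_b above 2 N).
It fails at once if a lid is swung wide open (over 0.6 rad) (value of joint any of lid_a, lid_b, lid_c above 0.6 rad).
It fails at once if a case is shoved, lifted or dragged more than 40 mm (distance of any of case_a, case_b, case_c from where it was at the start of the episode above 0.04 m).
It fails at once if a bystander is moved more than 30 mm or the bottle is knocked over (distance of any of block, tape, driver, wrench, meter, wash, tray, panel from where it was at the start of the episode above 0.03 m or angle between wash's own z axis and vertical above 0.5 rad).
It also fails if it takes over 69 s, if anything falls off the work surface, if the arm or the gripper's body presses on something with over 40 N, if the wrist force passes 120 N, or if a joint passes its speed limit or range.

## Working session

There is one attempt and no reset: what is moved stays moved. The work goes in short steps, Python scripts to look and compute and a tool call to move; the robot and the scene stay as the last step left them, time stands still between calls to the robot, and variables do not carry over. Pictures are saved under pics/ and viewed, and the job is handed in when it is done.

Besides the shell and the picture viewer there is one more tool, called after "Emit:" as name(argument=value, ...) on one line, values as JSON. carry_out: Moves the arm, as the interface text tells. Its arguments: {"type":"object","properties":{"commands":{"type":"array","items":{"type":"object","properties":{"translation":{"type":"array","items":{"type":"number"}},"dr":{"type":"array","items":{"type":"number"}}}}},"gripper":{"type":"number"},"grip_force":{"type":"number"}},"required":["commands"]}

```bash
mkdir -p pics; ls; python3 - <<'E'
from bench import *
import cv2
s=get_state(); print(s)
for n in("scene","top"):
    cv2.imwrite(f"pics/{n}0.png",snapshot(n)[:,:,::-1]); print(get_calibration(n))
E
```

```text
pics
{'time_s': 0.0, 'joint_pos': array([-1.42008283e+00,  2.21266054e-01,  1.52760774e+00, -1.99528695e-05,
        1.39470738e+00, -1.26090031e-01]), 'dq': array([-3.25341016e-04,  3.62038991e-04, -1.10208219e-03,  9.71120518e-04,
        5.05824403e-06, -2.50099030e-04]), 'joint_efforts': array([ 1.90243588e-05, -4.96902931e+01, -3.89394808e+01, -1.95222083e-04,
        1.12771793e-02,  1.15566087e-05]), 'position': array([ 170.69403759, -600.53402536,  195.27636671]), 'tool_rot': array([ 9.90437022e-01,  1.37962012e-01, -2.20604844e-05, -9.94068046e-04]), 'force': array([-2.43964428e-04, -3.92127672e-01, -2.83254191e-01]), 'wrist_torque': array([-0.01709527,  0.00549363,  0.0160871 ]), 'width': 85.36721359120817}
{'fx': 415.5956346298597, 'fy': 415.5956346298597, 'cx': 278.265032874754, 'cy': 206.78415132073593, 'k1': -0.040059365952347936, 'extrinsics': array([[-7.29280454e-01,  6.83860591e-01, -2.20161485e-02,
         4.04473793e+02],
       [ 4.51900279e-01,  4.57254618e-01, -7.65966286e-01,
        -1.80353212e+02],
       [-5.13747172e-01, -5.68553345e-01, -6.42503648e-01,
         1.56505131e+03],
       [ 0.00000000e+00,  0.00000000e+00,  0.00000000e+00,
         1.00000000e+00]])}
{'fx': 460.6207447251095, 'fy': 460.6207447251095, 'cx': 283.5718098890237, 'cy': 207.03027343142998, 'k1': -0.11008067120167654, 'extrinsics': array([[ 7.03633348e-04, -9.99954903e-01, -9.47087201e-03,
         4.07282991e+01],
       [-9.97338917e-01, -1.12910855e-05, -7.29046221e-02,
         5.73367785e+02],
       [ 7.29012273e-02,  9.49696736e-03, -9.97293948e-01,
         1.22803704e+03],
       [ 0.00000000e+00,  0.00000000e+00,  0.00000000e+00,
         1.00000000e+00]])}
```

View pics/scene0.png

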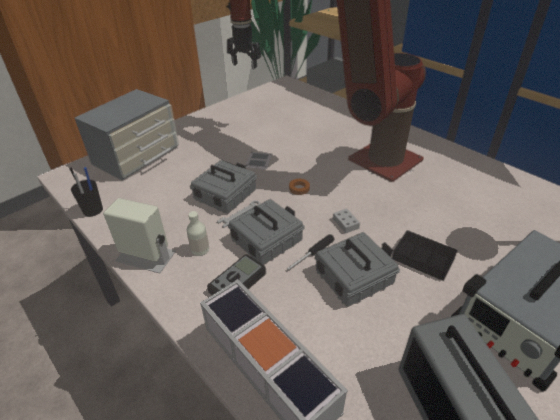

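View pics/top0.png

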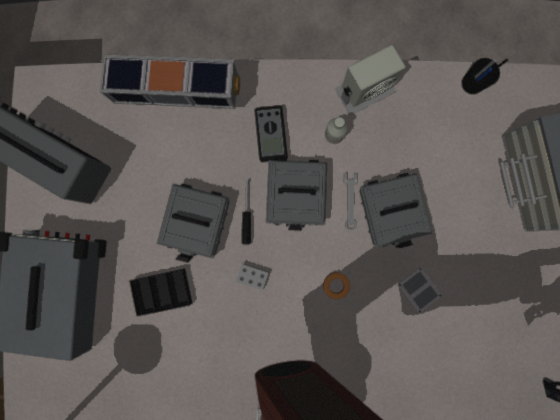

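The top view shows the left, middle and right handles near pixels (192,218), (298,190) and (398,208). Their catches are near (185,257), (295,228) and (402,244). Next I'll mask the handles and cast rays onto z = 107 mm, the top of the bars.

```bash
cat > h.py <<'E'
import numpy as np, cv2
from bench import *
def ray(n,uv):
    c=get_calibration(n); K=np.array([[c['fx'],0,c['cx']],[0,c['fy'],c['cy']],[0,0,1.]])
    p=cv2.undistortPoints(np.array(uv,float).reshape(-1,1,2),K,np.array([c['k1'],0,0,0,0.])).reshape(-1,2)
    R=c['extrinsics'][:3,:3];t=c['extrinsics'][:3,3]
    return -R.T@t,(np.c_[p,np.ones(len(p))])@R
def plane(n,uv,z):
    o,d=ray(n,uv); return o+d*((z-o[2])/d[:,2])[:,None]
def proj(n,P):
    c=get_calibration(n); q=np.atleast_2d(P)@c['extrinsics'][:3,:3].T+c['extrinsics'][:3,3]; s=q[:,:2]/q[:,2:]
    s=s*(1+c['k1']*(s**2).sum(1,keepdims=True)); return s*c['fx']+[c['cx'],c['cy']]
E
python3 - <<'E'
from h import *
im=cv2.imread("pics/top0.png"); g=im.max(2)
v=cv2.resize(im[150:270,140:450],None,fx=2.5,fy=2.5,interpolation=2)
cv2.imwrite("pics/crop1.png",cv2.convertScaleAbs(v,alpha=1.6))
for nm,(u,w) in dict(L=(192,218),M=(298,190),R=(398,208)).items():
    sub=g[w-18:w+18,u-26:u+27]; print(nm,np.percentile(sub,[2,10,50,90]))
    m=(sub<42).astype(np.uint8)
    n,l,st,ce=cv2.connectedComponentsWithStats(m); i=1+np.argmax(st[1:,4])
    ys,xs=np.nonzero(l==i); (c,wh,a)=cv2.minAreaRect(np.c_[xs,ys].astype(np.float32))
    pts=np.c_[xs+u-26,ys+w-18].astype(float)
    P=plane("top",pts,103); ctr=cv2.minAreaRect(P[:,:2].astype(np.float32)); 
    d=np.linalg.eigh(np.cov((P[:,:2]-P[:,:2].mean(0)).T))[1][:,1]
    print(st[i],wh,"world",ctr,P[:,:2].mean(0),"bar dir deg",np.degrees(np.arctan2(*d[::-1])))
    # outer case: lighter? catch dark
E
```

```text
L [22.  40.7 76.  78. ]
[  6  13  38  14 195] (38.075164794921875, 5.341142654418945) world ((536.207763671875, 277.0573425292969), (98.24605560302734, 13.607269287109375), 75.8208999633789) [535.85986427 276.47516222] bar dir deg 76.0416942102081
M [22. 39. 75. 77.]
[  6  15  39   8 201] (37.934425354003906, 6.107090473175049) world ((610.463134765625, 6.233196258544922), (96.400146484375, 15.602106094360352), 86.61437225341797) [611.00668429   5.47695179] bar dir deg 87.47519299075122
R [20. 39. 74. 75.]
[  8  12  38  14 202] (5.5660505294799805, 38.550052642822266) world ((564.694580078125, -252.9240264892578), (14.184442520141602, 99.6972427368164), 13.425797462463379) [ 564.85740414 -253.08372972] bar dir deg 103.928046191038
```

View pics/crop1.png

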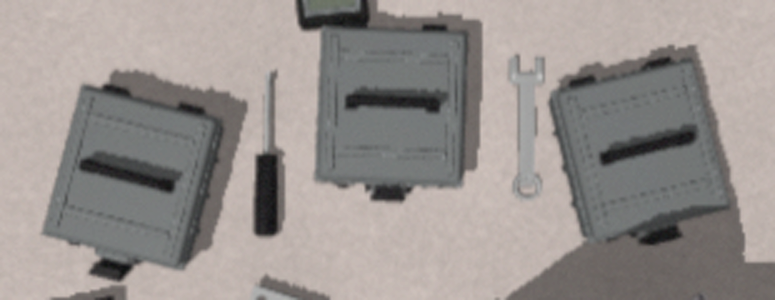

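```bash
python3 - <<'E'
from h import *
im=cv2.imread("pics/top0.png"); sc=cv2.imread("pics/scene0.png")
H=dict(L=(536,277,-14),M=(610.7,6,-3),R=(564.7,-253,14))
for nm,(x,y,a) in H.items():
    t=np.radians(a);f=lambda lx,ly,z:[x+lx*np.cos(t)-ly*np.sin(t),y+lx*np.sin(t)+ly*np.cos(t),z]
    print(nm,"reach",np.hypot(x,y))
    lid=[f(80,75,75),f(80,-75,75),f(-80,-75,75),f(-80,75,75)]
    bar=[f(0,-43,101),f(0,43,101)]
    cc=[f(-99,-18,67),f(-99,18,67)]; co=[f(-110,-18,67),f(-110,18,67)]
    for n,I in(("top",im),("scene",sc)):
        q=lambda P:(proj(n,np.array(P))*16+8).astype(int).reshape(-1,1,2)
        big=I
        for P,c,cl in((lid,(0,255,0),1),(bar,(0,0,255),0),(cc,(255,255,0),0),(co,(255,0,255),0)):
            if P is cc and n=="top" or P is not cc: pass
            cv2.polylines(big,[q(P)],bool(cl),c,1,cv2.LINE_AA,4)
cv2.imwrite("pics/chk1.png",cv2.resize(im[150:270,140:450],None,fx=2.5,fy=2.5,interpolation=0))
cv2.imwrite("pics/chk2.png",cv2.resize(sc[140:310,180:410],None,fx=3.4,fy=3.4,interpolation=0))
raw=cv2.imread("pics/scene0.png")[140:310,180:410]
cv2.imwrite("pics/raw2.png",cv2.convertScaleAbs(cv2.resize(raw,None,fx=3.4,fy=3.4,interpolation=2),alpha=1.5))
E
```

```text
L reach 603.3448433524562
M reach 610.7294736624392
R reach 618.7851727376797
```

View pics/chk1.png

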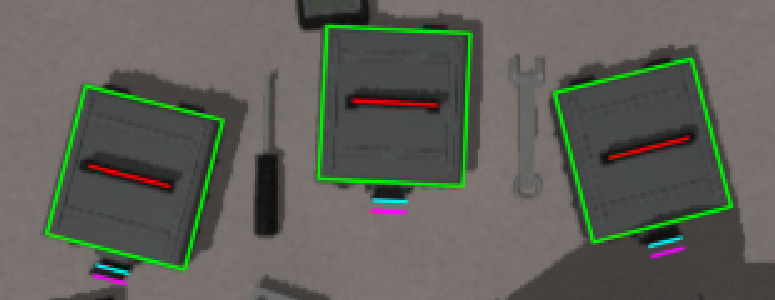

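View pics/chk2.png

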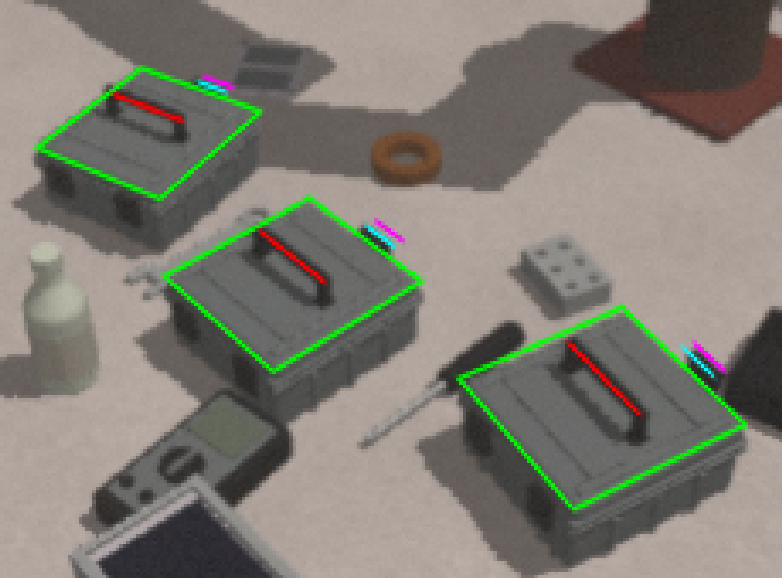

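View pics/raw2.png

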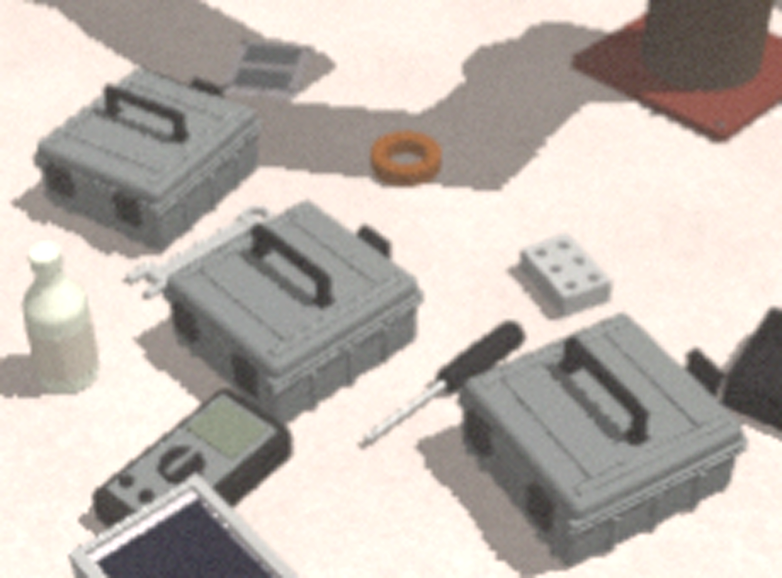

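The reprojected lids and bars match both views, within about a pixel. The left catch looks open: its dark patch reaches the open line at crop pixel (108,278). I'll start with the left case.

```bash
cat >> h.py <<'E'
from scipy.spatial.transform import Rotation as Ro
def go(x,y,z,txdeg):
    """deltas in command units from measured pose to world target, tool down, tool x heading txdeg"""
    s=get_state(); R=Ro.from_quat(s['tool_rot'])
    a=np.radians(txdeg); T=Ro.from_matrix(np.array([[np.cos(a),np.sin(a),0],[np.sin(a),-np.cos(a),0],[0,0,-1.]]))
    print("t",round(s['time_s'],2),"pos",s['position'].round(1),"F",s['force'].round(1),"w",round(s['width'],1))
    print("tr",(R.inv().apply(np.array([x,y,z])-s['position'])/40).round(3),"dr",(R.inv()*T).as_rotvec().round(3))
E
python3 -c "
from h import *
go(536,277,160,76)"
```

```text
t 0.1 pos [ 170.7 -600.6  195.4] F [ 0.4 -0.3 -0.9] w 85.6
tr [ 14.781 -18.608   0.92 ] dr [-1.00e-03 -1.00e-03 -1.05e+00]
```

Emit:
carry_out(commands=[{"translation": [7.4,-9.3,0],"dr": [0,0,-0.52]},{"translation": [7.4,-9.3,0],"dr": [0,0,-0.52]},{"translation": [7.4,-9.3,0],"dr": [0,0,-0.52]},{"translation": [7.4,-9.3,0],"dr": [0,0,-0.52]},{"translation": [7.4,-9.3,0],"dr": [0,0,-0.52]},{"translation": [7.4,-9.3,0],"dr": [0,0,-0.52]},{"translation": [7.4,-9.3,0],"dr": [0,0,-0.52]},{"translation": [7.4,-9.3,0],"dr": [0,0,-0.52]},{"translation": [7.4,-9.3,0],"dr": [0,0,-0.52]},{"translation": [7.4,-9.3,0],"dr": [0,0,-0.52]}], gripper=1, grip_force=40)

```text
time_s: 1.1
position: [354.4, -159.2, 196.2]
tool_rot: [0.921, 0.389, 0.0, -0.0]
force: [-0.1, 0.1, 0.3]
width: 85.2
```

```bash
python3 -c "
from h import *
go(536,277,160,76)"
```

```text
t 1.1 pos [ 354.4 -159.2  196.2] F [-0.1  0.1  0.3] w 85.2
tr [10.982 -4.35   0.917] dr [-0.    -0.001 -0.527]
```

Emit:
carry_out(commands=[{"translation": [10.98,-4.35,0.9],"dr": [0,0,-0.527]},{"translation": [10.98,-4.35,0.9],"dr": [0,0,-0.527]},{"translation": [10.98,-4.35,0.9],"dr": [0,0,-0.527]},{"translation": [10.98,-4.35,0.9],"dr": [0,0,-0.527]},{"translation": [10.98,-4.35,0.9],"dr": [0,0,-0.527]},{"translation": [10.98,-4.35,0.9],"dr": [0,0,-0.527]},{"translation": [10.98,-4.35,0.9],"dr": [0,0,-0.527]},{"translation": [10.98,-4.35,0.9],"dr": [0,0,-0.527]},{"translation": [10.98,-4.35,0.9],"dr": [0,0,-0.527]},{"translation": [10.98,-4.35,0.9],"dr": [0,0,-0.527]}])

```text
time_s: 2.1
position: [536.5, 276.8, 159.2]
tool_rot: [0.788, 0.616, -0.0, -0.001]
force: [-1.0, -0.2, 0.5]
width: 85.7
```

```bash
python3 -c "
from h import *
go(536,277,84,76)
cv2.imwrite('pics/s1.png',snapshot('scene')[:,:,::-1])"
```

```text
t 2.1 pos [536.5 276.8 159.2] F [-1.  -0.2  0.5] w 85.7
tr [ 0.    -0.012  1.881] dr [-0.001 -0.    -0.   ]
```

View pics/s1.png

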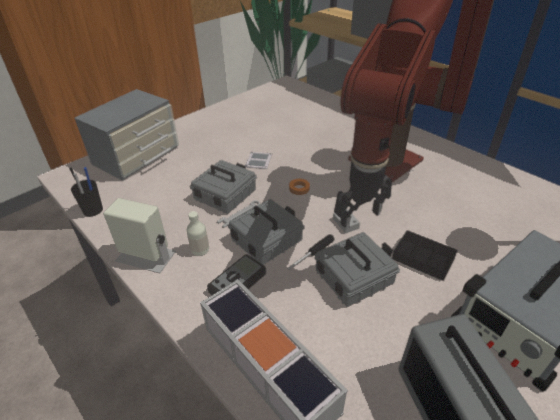

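The scene view shows the open gripper above the left handle, with its fingers near pixel (365,208) and the handle near (370,255). I'll lower it, then close.

Emit:
carry_out(commands=[{"translation": [0,0,0.9],"dr": [0,0,0]},{"translation": [0,0,1.5],"dr": [0,0,0]},{"translation": [0,0,1.88],"dr": [0,0,0]},{"translation": [0,0,1.88],"dr": [0,0,0]}])

```text
time_s: 2.55
position: [534.2, 272.2, 82.2]
tool_rot: [0.789, 0.615, -0.003, -0.001]
force: [-0.1, 0.2, -0.5]
width: 85.2
```

Emit:
carry_out(commands=[{"translation": [0,0,0],"dr": [0,0,0]},{"translation": [0,0,0],"dr": [0,0,0]},{"translation": [0,0,0],"dr": [0,0,0]},{"translation": [0,0,0],"dr": [0,0,0]},{"translation": [0,0,0],"dr": [0,0,0]},{"translation": [0,0,0],"dr": [0,0,0]},{"translation": [0,0,0],"dr": [0,0,0]}], gripper=0)

```text
time_s: 3.25
position: [536.4, 273.2, 85.3]
tool_rot: [0.789, 0.615, 0.0, 0.0]
force: [0.3, 0.1, -0.5]
width: 0.2
```

The width is 0.2 mm, so the jaws closed on nothing. I need to look.

```bash
python3 -c "
from h import *
go(536,277,84,76)
im=snapshot('scene')[:,:,::-1]; t=snapshot('top')[:,:,::-1]
cv2.imwrite('pics/s2.png',cv2.resize(im[170:320,260:460],None,fx=4,fy=4,interpolation=2))
cv2.imwrite('pics/t2.png',cv2.resize(t[130:290,90:290],None,fx=3.7,fy=3.7,interpolation=2))
print(proj('scene',[[536.4,273.2,85]]),proj('top',[[536.4,273.2,85]]), get_state()['force'],get_state()['joint_pos'])"
```

```text
t 3.25 pos [536.4 273.2  85.3] F [ 0.3  0.1 -0.5] w 0.2
tr [ 0.088 -0.034  0.032] dr [ 0.    -0.    -0.003]
[[354.44339533 253.61038889]] [[193.43610146 219.49098863]] [-0.19299392  0.04410705 -0.57388937] [3.40195535e-01 2.67610920e-01 1.68783895e+00 1.72445284e-05
 1.18625084e+00 5.87135400e-01]
```

View pics/s2.png

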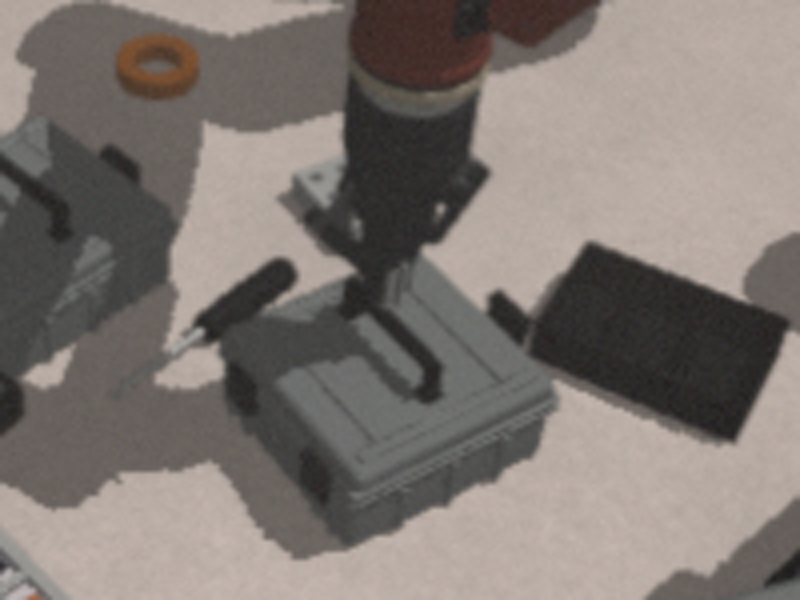

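View pics/t2.png

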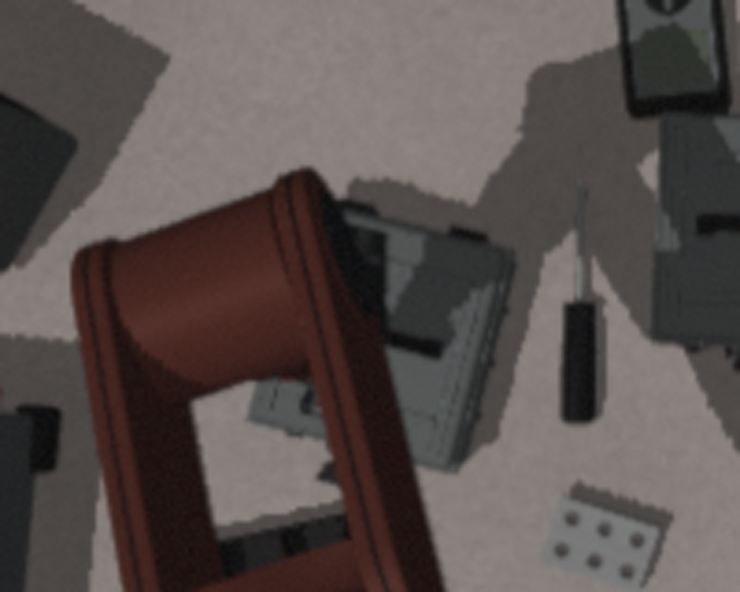

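```bash
python3 - <<'E'
from h import *
a=np.radians(-14); d=np.array([np.cos(a),np.sin(a),0])
p=np.array([536.5,276.8,172])
print("s1 tips exp",proj('scene',[p+42*d,p-42*d,p+57*d,p-57*d]))
im=cv2.imread('pics/s1.png')
cv2.imwrite('pics/s1c.png',cv2.resize(im[120:300,300:440],None,fx=3.3,fy=3.3,interpolation=2))
im=cv2.imread('pics/s2.png')
for P,c in(([536,277,101],(0,0,255)),([536.4,273.2,85.3],(0,255,0)),([536.4,273.2,104],(0,255,255)),([536.4,273.2,158],(255,255,0))):
    q=(proj('scene',[P])[0]-[260,170])*4; cv2.circle(im,tuple(q.astype(int).tolist()),4,c,-1)
cv2.imwrite('pics/s2c.png',im)
E
```

```text
s1 tips exp [[345.10351345 235.9374417 ]
 [372.42721675 224.04261734]
 [340.04188399 238.13825851]
 [377.13000353 221.99289508]]
```

View pics/s1c.png

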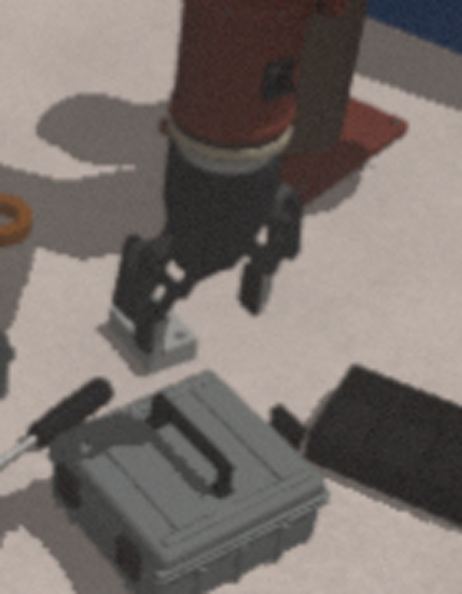

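View pics/s2c.png

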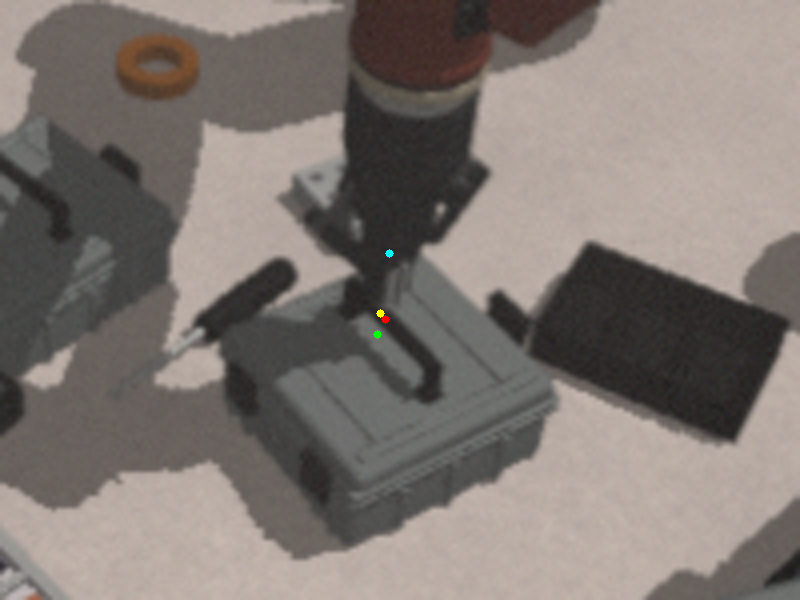

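```bash
python3 - <<'E'
from h import *
im=cv2.imread('pics/scene0.png')
R=Ro.from_quat([.990437,.137962,0,0]); j=R.apply([0,1,0]); p=np.array([170.7,-600.5,195.3])
o=np.array([210,0]); v=cv2.resize(im[0:90,210:290],None,fx=7,fy=7,interpolation=2)
v=cv2.convertScaleAbs(v,alpha=1.6)
def dot(P,c):
    q=(proj('scene',[P])[0]-o)*7; cv2.circle(v,tuple((q+3).astype(int).tolist()),4,c,-1)
dot(p,(0,255,0)); 
for s in(1,-1):
    dot(p+[0,0,13]+s*42.5*j,(0,0,255)); dot(p+[0,0,13]+s*57*j,(255,0,0))
dot(p+[0,0,19+54],(255,255,0))
cv2.imwrite('pics/s0c.png',v)
# top view too
im=cv2.imread('pics/top0.png'); print(proj('top',[p]))
E
```

```text
[[550.64833326 369.4511259 ]]
```

View pics/s0c.png

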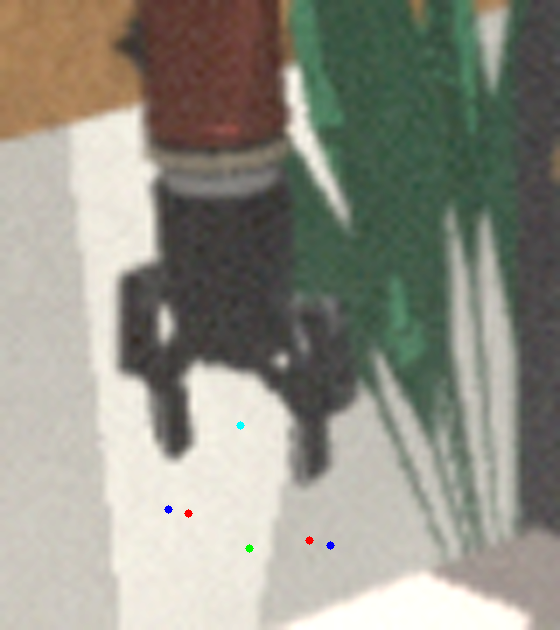

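```bash
python3 - <<'E'
from h import *
im=cv2.imread('pics/top0.png')
R=Ro.from_quat([.990437,.137962,0,0]); j=R.apply([0,1,0]); p=np.array([170.7,-600.5,195.3])
o=np.array([480,340]); v=cv2.convertScaleAbs(cv2.resize(im[340:420,480:560],None,fx=7,fy=7,interpolation=2),alpha=2.5)
def dot(P,c):
    q=(proj('top',[P])[0]-o)*7; cv2.circle(v,tuple((q+3).astype(int).tolist()),4,c,-1); print(q/7+o)
dot(p,(0,255,0)); 
for s in(1,-1):
    dot(p+[0,0,13]+s*42.5*j,(0,0,255)); dot(p+[0,0,13]+s*57*j,(255,0,0))
dot(p+[0,0,19+54],(255,255,0))
cv2.imwrite('pics/t0c.png',v)
E
```

```text
[550.64833326 369.4511259 ]
[569.30060877 365.11745016]
[574.5959924  363.15474113]
[537.57385609 376.59953893]
[532.05182906 378.55212729]
[567.91063661 377.76725297]
```

View pics/t0c.png

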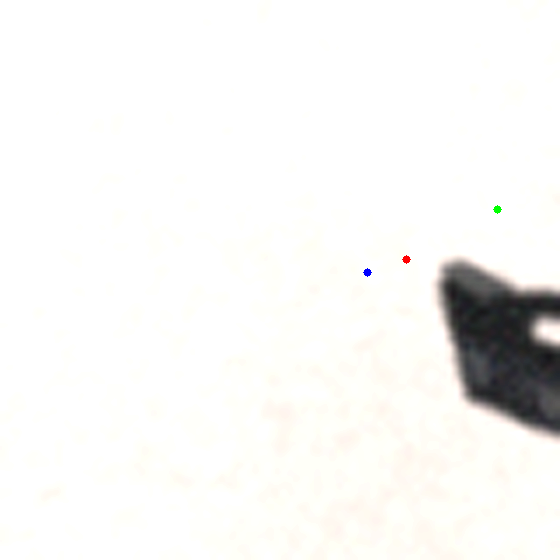

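```bash
python3 - <<'E'
from h import *
im=snapshot('scene')[:,:,::-1][185:275,315:405]
cv2.imwrite('pics/s3.png',cv2.convertScaleAbs(cv2.resize(im,None,fx=6.6,fy=6.6,interpolation=2),alpha=2.2))
print(get_state()['position'],get_state()['dq'].round(3))
E
```

```text
[536.38803234 273.22203411  85.15355064] [ 0.     0.002  0.    -0.001 -0.001 -0.   ]
```

View pics/s3.png

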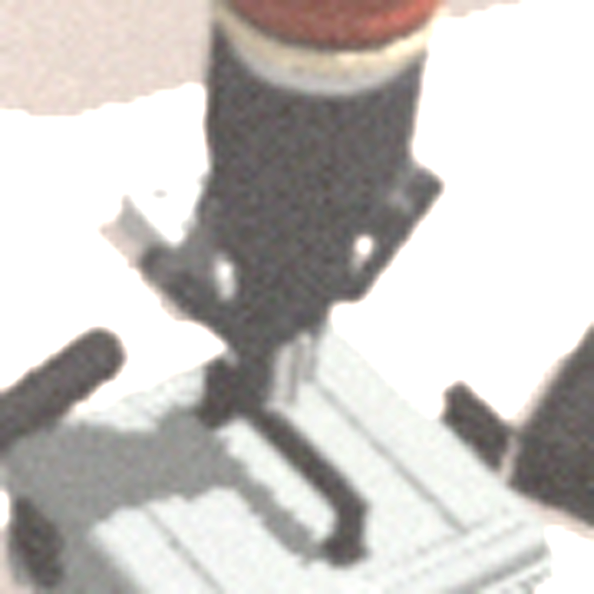

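The tips' lower edge is at about pixel (356,246), where the reported TCP should draw at (354,254). That puts the real tips about 25 mm above the reported TCP, so the jaws closed over the top of the bar without touching it. I'll open, go down part of the way and look again, watching the force.

Emit:
carry_out(commands=[{"translation": [0.09,-0.03,0],"dr": [0,0,0]},{"translation": [0.09,-0.03,0],"dr": [0,0,0]},{"translation": [0.09,-0.03,0],"dr": [0,0,0]},{"translation": [0.09,-0.03,0],"dr": [0,0,0]},{"translation": [0.09,-0.03,0],"dr": [0,0,0]},{"translation": [0.09,-0.03,0.2],"dr": [0,0,0]},{"translation": [0.09,-0.03,0.4],"dr": [0,0,0]},{"translation": [0.09,-0.03,0.4],"dr": [0,0,0]}], gripper=1)

```text
time_s: 4.2
position: [534.7, 276.4, 67.0]
tool_rot: [0.789, 0.615, -0.002, -0.001]
force: [-0.5, 0.4, -0.3]
width: 85.3
```

```bash
python3 - <<'E'
from h import *
go(536,277,60,76)
im=snapshot('scene')[:,:,::-1][185:275,315:405]
p=get_state()['position'];a=np.radians(-14);d=np.array([np.cos(a),np.sin(a),0])
v=cv2.convertScaleAbs(cv2.resize(im,None,fx=6.6,fy=6.6,interpolation=2),alpha=2.2)
for h in(13,39):
  for s in(50,-50):
    q=(proj('scene',[p+s*d+[0,0,h]])[0]-[315,185])*6.6; cv2.circle(v,tuple(q.astype(int).tolist()),4,(0,0,255) if h==13 else(255,0,0),-1)
cv2.imwrite('pics/s4.png',v)
E
```

```text
t 4.2 pos [534.7 276.4  67. ] F [-0.5  0.4 -0.3] w 85.3
tr [0.022 0.029 0.175] dr [-0.003  0.002 -0.003]
```

View pics/s4.png

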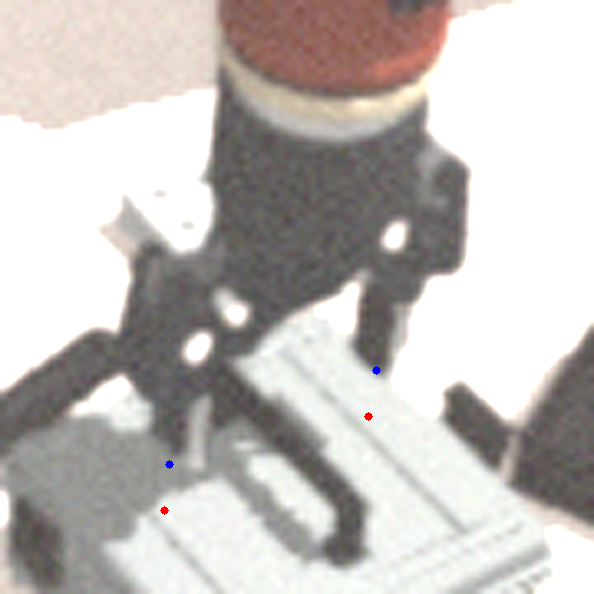

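The blue markers, drawn 26 mm above the nominal tips, match the visible tips at (185,460) and (380,375) in this crop. That confirms the offset: the real tips are at the reported z plus about 26 mm. I'll go down to a reported z near 58 and grip.

Emit:
carry_out(commands=[{"translation": [0.16,0.03,0.12],"dr": [0,0,0]},{"translation": [0.16,0.03,0.22],"dr": [0,0,0]},{"translation": [0.16,0.03,0.22],"dr": [0,0,0]}])

```text
time_s: 4.55
position: [538.5, 283.0, 59.6]
tool_rot: [0.789, 0.615, -0.001, -0.0]
force: [-0.9, 0.3, 0.2]
width: 85.5
```

Emit:
carry_out(commands=[{"translation": [0,0,0],"dr": [0,0,0]},{"translation": [0,0,0],"dr": [0,0,0]},{"translation": [0,0,0],"dr": [0,0,0]},{"translation": [0,0,0],"dr": [0,0,0]},{"translation": [0,0,0],"dr": [0,0,0]},{"translation": [0,0,0],"dr": [0,0,0]},{"translation": [0,0,0],"dr": [0,0,0]}], gripper=0)

```text
time_s: 5.25
position: [535.4, 283.8, 60.6]
tool_rot: [0.789, 0.615, -0.003, -0.002]
force: [-12.0, 2.5, 9.6]
width: 10.3
```

Width 10.3 mm with an upward force suggests the tips hold only the upper part of the bar. I'll check the picture.

```bash
python3 - <<'E'
from h import *
go(536,281,60,76)
im=snapshot('scene')[:,:,::-1][185:275,315:405]
p=get_state()['position']
v=cv2.convertScaleAbs(cv2.resize(im,None,fx=6.6,fy=6.6,interpolation=2),alpha=2.2)
for h,c in((26,(255,0,0)),(45,(0,0,255))):
    q=(proj('scene',[p+[0,0,h]])[0]-[315,185])*6.6; cv2.circle(v,tuple(q.astype(int).tolist()),4,c,-1)
cv2.imwrite('pics/s5.png',v)
E
```

```text
t 5.25 pos [535.4 283.8  60.6] F [-12.    2.5   9.6] w 10.3
tr [-0.064  0.033  0.016] dr [-0.007  0.001 -0.002]
```

View pics/s5.png

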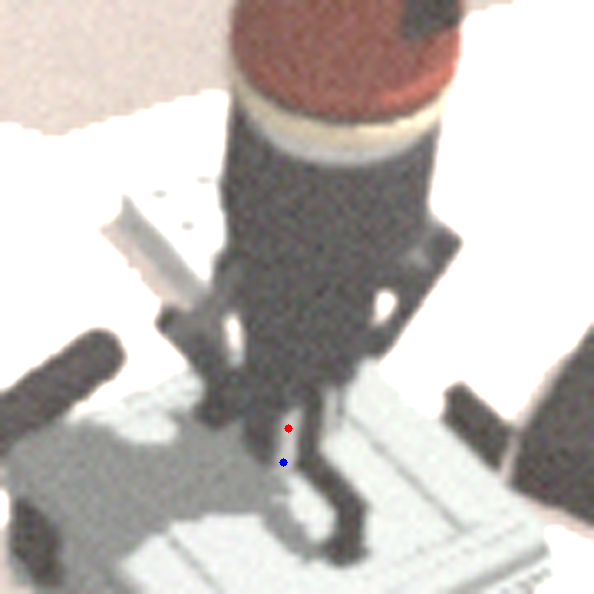

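The near fingertip, at crop (280,465), sits below the bar, so the bar is pinched. I'll tug gently.

Emit:
carry_out(commands=[{"translation": [0,-0.05,-0.05],"dr": [0,0,0]},{"translation": [0,-0.05,-0.1],"dr": [0,0,0]},{"translation": [0,-0.02,-0.15],"dr": [0,0,0]},{"translation": [0,-0.02,-0.15],"dr": [0,0,0]}])

```text
time_s: 5.7
position: [538.3, 283.0, 66.4]
tool_rot: [0.789, 0.614, -0.0, -0.0]
force: [1.6, 1.6, -4.4]
width: 10.2
```

Emit:
carry_out(commands=[{"translation": [0,0.05,-0.1],"dr": [0,0,0]},{"translation": [0,0.09,-0.18],"dr": [0,0,0]},{"translation": [0,0.09,-0.18],"dr": [0,0,0]},{"translation": [0,0.09,-0.18],"dr": [0,0,0]}])

```text
time_s: 6.1
position: [543.1, 281.9, 74.0]
tool_rot: [0.789, 0.614, 0.001, 0.001]
force: [5.6, 0.6, -6.3]
width: 9.9
```

```bash
python3 - <<'E'
from h import *
im=snapshot('scene')[:,:,::-1][200:310,300:420]
cv2.imwrite('pics/s6.png',cv2.convertScaleAbs(cv2.resize(im,None,fx=5,fy=5,interpolation=2),alpha=2))
E
```

```text
(no output)
```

View pics/s6.png

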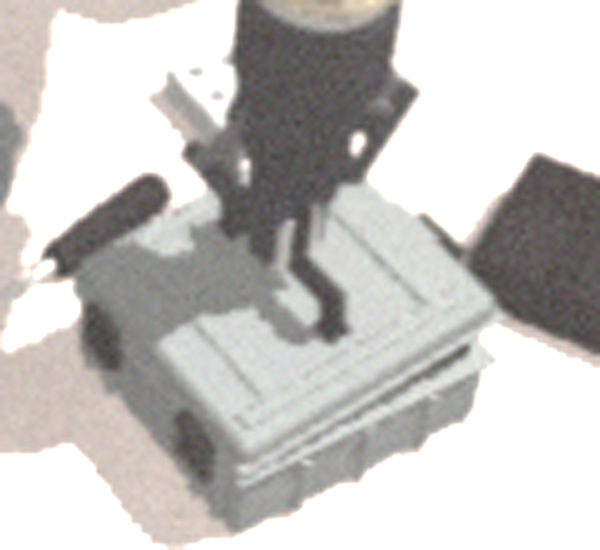

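The left lid gave: there is a gap along its side at crop pixel (400,400). So this is case_c with its catch open. I'll let it down, release and rise.

Emit:
carry_out(commands=[{"translation": [0,-0.06,0.12],"dr": [0,0,0]},{"translation": [0,-0.12,0.24],"dr": [0,0,0]},{"translation": [0,-0.13,0.33],"dr": [0,0,0]},{"translation": [0,-0.13,0.33],"dr": [0,0,0]},{"translation": [0,-0.13,0.33],"dr": [0,0,0]}])

```text
time_s: 6.65
position: [535.5, 283.8, 61.0]
tool_rot: [0.789, 0.615, -0.001, -0.001]
force: [-5.7, -0.5, 6.8]
width: 10.3
```

Emit:
carry_out(commands=[{"translation": [0,0,0],"dr": [0,0,0]},{"translation": [0,0,0],"dr": [0,0,0]},{"translation": [0,0,0],"dr": [0,0,0]},{"translation": [0,0,0],"dr": [0,0,0]},{"translation": [0,0,0],"dr": [0,0,0]},{"translation": [0,0,-1.25],"dr": [0,0,0]},{"translation": [0,0,-2.5],"dr": [0,0,0]},{"translation": [0,0,-2.5],"dr": [0,0,0]}], gripper=1)

```text
time_s: 7.45
position: [541.7, 285.5, 169.5]
tool_rot: [0.789, 0.615, 0.007, 0.002]
force: [1.5, 0.3, 0.9]
width: 85.6
```

```bash
python3 - <<'E'
from h import *
go(536,281,60,76)
im=snapshot('scene')[:,:,::-1]
cv2.imwrite('pics/s7.png',cv2.convertScaleAbs(cv2.resize(im[120:310,280:440],None,fx=3.1,fy=3.1,interpolation=2),alpha=1.8))
im=snapshot('top')[:,:,::-1]
cv2.imwrite('pics/t7.png',cv2.convertScaleAbs(cv2.resize(im[150:330,90:290],None,fx=3.1,fy=3.1,interpolation=2),alpha=1.8))
E
```

```text
t 7.45 pos [541.7 285.5 169.5] F [1.5 0.3 0.9] w 85.6
tr [-0.166 -0.143  2.734] dr [ 0.012 -0.008 -0.003]
```

View pics/s7.png

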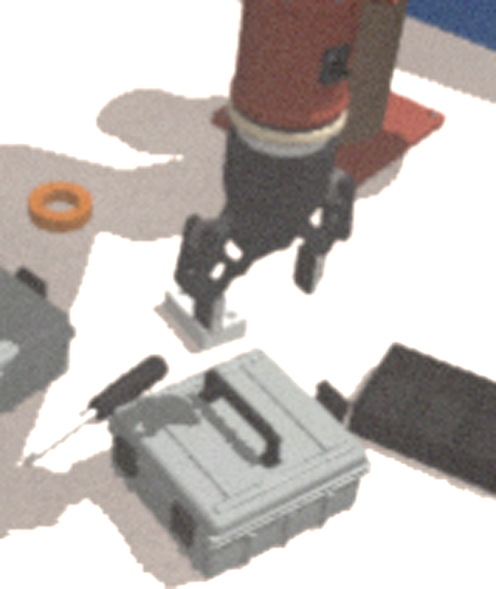

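View pics/t7.png

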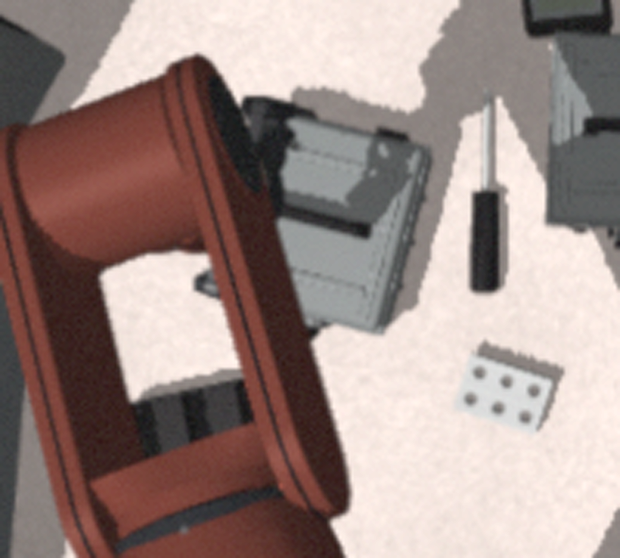

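Lid and case are back where they were, and nothing around has moved. Next I'll close the fingers and go in front of the left catch, staying above the tray.

```bash
python3 -c "
from h import *
go(399,314,165,76)"
```

```text
t 7.55 pos [538.  284.  162.7] F [-1.2 -1.1  0.1] w 85.6
tr [-0.123 -3.552 -0.071] dr [ 0.004 -0.003 -0.003]
```

Emit:
carry_out(commands=[{"translation": [-0.12,-1.2,0],"dr": [0,0,0]},{"translation": [-0.12,-2.4,0],"dr": [0,0,0]},{"translation": [-0.12,-3.55,0],"dr": [0,0,0]},{"translation": [-0.12,-3.55,0],"dr": [0,0,0]},{"translation": [-0.12,-3.55,1.0],"dr": [0,0,0]},{"translation": [-0.12,-3.55,2.0],"dr": [0,0,0]},{"translation": [-0.12,-3.55,2.6],"dr": [0,0,0]},{"translation": [-0.12,-3.55,2.6],"dr": [0,0,0]},{"translation": [-0.12,-3.55,2.6],"dr": [0,0,0]}], gripper=0)

```text
time_s: 8.45
position: [397.3, 313.1, 55.7]
tool_rot: [0.789, 0.615, -0.001, -0.0]
force: [0.1, 0.9, 0.4]
width: -0.1
```

```bash
python3 - <<'E'
from h import *
go(412,311,26,76)
for n,(a,b,c,d) in(('scene',(190,300,320,430)),('top',(190,320,100,260))):
  im=snapshot(n)[:,:,::-1]
  cv2.imwrite(f'pics/{n}8.png',cv2.convertScaleAbs(cv2.resize(im[a:b,c:d],None,fx=4.5,fy=4.5,interpolation=2),alpha=2))
E
```

```text
t 8.45 pos [397.3 313.1  55.7] F [0.1 0.9 0.4] w -0.1
tr [0.041 0.369 0.742] dr [-0.002  0.002 -0.003]
```

View pics/scene8.png

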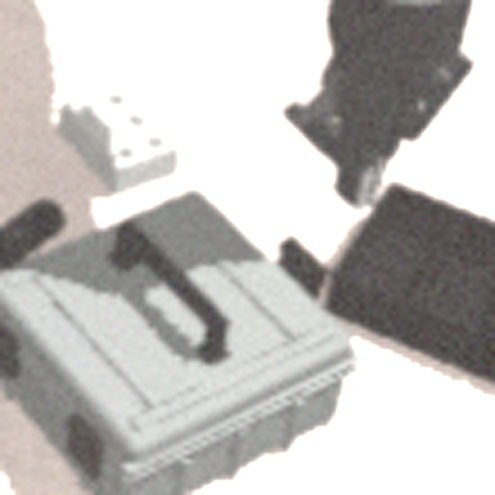

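View pics/top8.png

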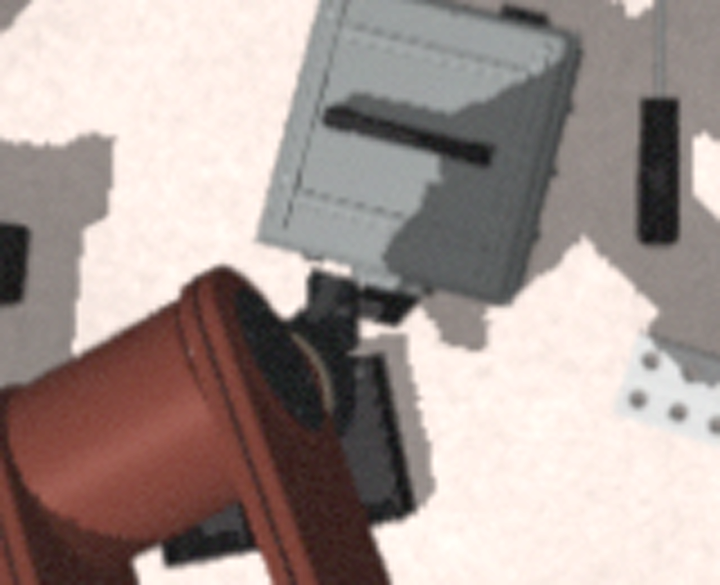

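```bash
python3 - <<'E'
from h import *
print("bar now",plane('top',[[172.2+0,215.6],[208.9,224.4]],103).round(1))
p=np.array([397.3,313.1,55.7])
for h in(0,20,26,32,38): print(h,proj('scene',[p+[0,0,h]]).round(1), ((proj('scene',[p+[0,0,h]])-[320,190])*4.5).round(0))
t=np.radians(-14)
for c in((536,277),(538,282)):
  f=lambda lx,ly,z:[c[0]+lx*np.cos(t)-ly*np.sin(t),c[1]+lx*np.sin(t)+ly*np.cos(t),z]
  P=[f(-110,0,69),f(-110,18,69),f(-110,-18,69),f(0,0,101),f(0,-43,101),f(0,43,101)]
  print(c,((proj('scene',P)-[320,190])*4.5).round(0).tolist(),((proj('top',P)-[100,190])*4.5).round(0).tolist())
E
```

```text
bar now [[545.4 324.5 103. ]
 [523.2 229.7 103. ]]
0 [[396.5 242.8]] [[344. 237.]]
20 [[397.7 237.6]] [[350. 214.]]
26 [[398.1 236. ]] [[351. 207.]]
32 [[398.4 234.4]] [[353. 200.]]
38 [[398.8 232.8]] [[355. 193.]]
(536, 277) [[304.0, 240.0], [324.0, 259.0], [285.0, 222.0], [163.0, 270.0], [119.0, 224.0], [211.0, 318.0]] [[372.0, 318.0], [342.0, 311.0], [402.0, 326.0], [408.0, 132.0], [481.0, 151.0], [336.0, 114.0]]
(538, 282) [[309.0, 246.0], [329.0, 265.0], [289.0, 228.0], [168.0, 276.0], [123.0, 230.0], [216.0, 325.0]] [[364.0, 315.0], [334.0, 307.0], [393.0, 323.0], [399.0, 129.0], [472.0, 147.0], [327.0, 110.0]]
```

The bar is still at (534,277), so the case has not moved. The finger is 1.5 mm off the catch's centre line and about 143 mm in front of the case centre. I'll go down and advance until it touches.

Emit:
carry_out(commands=[{"translation": [0,0,0.6],"dr": [0,0,0]},{"translation": [0,0,0.9],"dr": [0,0,0]},{"translation": [0,0,0.9],"dr": [0,0,0]},{"translation": [0,0.2,0.9],"dr": [0,0,0]},{"translation": [0,0.35,0.9],"dr": [0,0,0]},{"translation": [0,0.35,0.9],"dr": [0,0,0]}])

```text
time_s: 9.15
position: [413.3, 310.4, 21.7]
tool_rot: [0.789, 0.614, 0.001, 0.0]
force: [-0.9, 0.3, 0.3]
width: -0.0
```

Emit:
carry_out(commands=[{"translation": [0,0.1,0],"dr": [0,0,0]},{"translation": [0,0.15,0],"dr": [0,0,0]},{"translation": [0,0.15,0],"dr": [0,0,0]}])

```text
time_s: 9.45
position: [415.9, 309.2, 21.0]
tool_rot: [0.789, 0.614, -0.001, -0.001]
force: [-7.5, 1.0, 6.9]
width: 0.2
```

Emit:
carry_out(commands=[{"translation": [0,0.08,0],"dr": [0,0,0]},{"translation": [0,0.15,0],"dr": [0,0,0]},{"translation": [0,0.15,0],"dr": [0,0,0]}])

```text
time_s: 9.75
position: [423.7, 307.8, 21.4]
tool_rot: [0.789, 0.615, 0.001, 0.0]
force: [0.3, -0.3, 0.2]
width: 0.0
```

The force dropped to zero after about 8 mm, so the flap has likely snapped over. I'll push slightly further to confirm it is flat.

Emit:
carry_out(commands=[{"translation": [0,0.08,0],"dr": [0,0,0]},{"translation": [0,0.12,0],"dr": [0,0,0]},{"translation": [0,0.12,0],"dr": [0,0,0]}])

```text
time_s: 10.05
position: [425.4, 306.6, 20.4]
tool_rot: [0.789, 0.614, -0.002, -0.002]
force: [-9.5, 3.2, 9.7]
width: -0.2
```

Emit:
carry_out(commands=[{"translation": [0,-0.4,0],"dr": [0,0,0]},{"translation": [0,-0.8,-0.3],"dr": [0,0,0]},{"translation": [0,-0.8,-1.4],"dr": [0,0,0]},{"translation": [0,-0.8,-2.4],"dr": [0,0,0]},{"translation": [0,-0.8,-2.8],"dr": [0,0,0]},{"translation": [0,-0.8,-2.8],"dr": [0,0,0]},{"translation": [0,-0.8,-2.8],"dr": [0,0,0]}], gripper=1)

```text
time_s: 10.75
position: [396.1, 313.6, 131.7]
tool_rot: [0.789, 0.615, -0.0, 0.0]
force: [-0.1, 0.5, -0.7]
width: 85.1
```

```bash
python3 - <<'E'
from h import *
go(536,281,130,76)
im=snapshot('scene')[:,:,::-1];
cv2.imwrite('pics/s9.png',cv2.convertScaleAbs(cv2.resize(im[200:310,300:430],None,fx=5,fy=5,interpolation=2),alpha=2))
E
```

```text
t 10.75 pos [396.1 313.6 131.7] F [-0.1  0.5 -0.7] w 85.1
tr [0.065 3.59  0.041] dr [-0.     0.    -0.003]
```

View pics/s9.png

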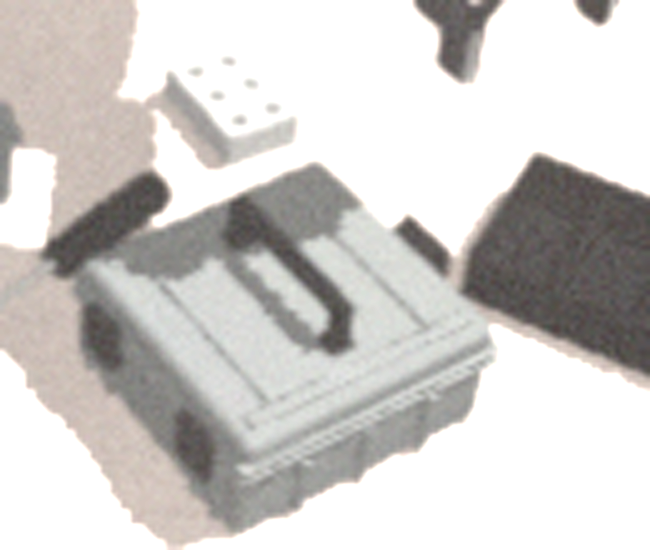

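The flap now lies close to the front at crop (420,242), so it is shut. I'll go back over the handle for the second tug.

Emit:
carry_out(commands=[{"translation": [0.06,1.2,0],"dr": [0,0,0]},{"translation": [0.06,2.4,0],"dr": [0,0,0]},{"translation": [0.06,3.57,0],"dr": [0,0,0]},{"translation": [0.06,3.57,0],"dr": [0,0,0]},{"translation": [0.06,3.57,0.9],"dr": [0,0,0]},{"translation": [0.06,3.57,1.5],"dr": [0,0,0]},{"translation": [0.06,3.57,1.8],"dr": [0,0,0]},{"translation": [0.06,3.57,1.8],"dr": [0,0,0]}])

```text
time_s: 11.6
position: [532.5, 280.4, 56.8]
tool_rot: [0.789, 0.615, -0.003, -0.001]
force: [-0.1, 0.5, 0.0]
width: 85.6
```

Emit:
carry_out(commands=[{"translation": [0,0,0],"dr": [0,0,0]},{"translation": [0,0,0],"dr": [0,0,0]},{"translation": [0,0,0],"dr": [0,0,0]},{"translation": [0,0,0],"dr": [0,0,0]},{"translation": [0,0,0],"dr": [0,0,0]},{"translation": [0,0,0],"dr": [0,0,0]},{"translation": [0,0,0],"dr": [0,0,0]}], gripper=0)

```text
time_s: 12.3
position: [535.0, 281.7, 61.3]
tool_rot: [0.789, 0.615, -0.0, -0.001]
force: [-4.1, 0.1, 5.1]
width: 10.2
```

Gripped. Now the tug, in steps.

Emit:
carry_out(commands=[{"translation": [0,0,-0.05],"dr": [0,0,0]},{"translation": [0,0,-0.1],"dr": [0,0,0]},{"translation": [0,0,-0.12],"dr": [0,0,0]},{"translation": [0,0,-0.12],"dr": [0,0,0]}])

```text
time_s: 12.7
position: [535.2, 281.1, 62.9]
tool_rot: [0.789, 0.614, -0.0, -0.0]
force: [5.2, 2.9, -14.9]
width: 10.1
```

It holds at -14.9 N after a 1.6 mm rise. I'll hold briefly, lower and release.

Emit:
carry_out(commands=[{"translation": [0,0,0],"dr": [0,0,0]},{"translation": [0,0,0],"dr": [0,0,0]},{"translation": [0,0,0.06],"dr": [0,0,0]},{"translation": [0,0,0.1],"dr": [0,0,0]},{"translation": [0,0,0.1],"dr": [0,0,0]}])

```text
time_s: 13.2
position: [534.6, 281.3, 61.3]
tool_rot: [0.789, 0.615, -0.001, -0.001]
force: [-5.2, 0.4, 0.8]
width: 10.0
```

Emit:
carry_out(commands=[{"translation": [0,0,0],"dr": [0,0,0]},{"translation": [0,0,0],"dr": [0,0,0]},{"translation": [0,0,0],"dr": [0,0,0]},{"translation": [0,0,0],"dr": [0,0,0]},{"translation": [0,0,0],"dr": [0,0,0]},{"translation": [0,0,-1],"dr": [0,0,0]},{"translation": [0,0,-2],"dr": [0,0,0]},{"translation": [0,0,-2],"dr": [0,0,0]}], gripper=1)

```text
time_s: 14.0
position: [539.9, 282.9, 148.4]
tool_rot: [0.789, 0.615, 0.006, 0.002]
force: [0.1, -0.4, 0.4]
width: 85.4
```

```bash
python3 - <<'E'
from h import *
go(610,8,142,87)
E
```

```text
t 14.0 pos [539.9 282.9 148.4] F [ 0.1 -0.4  0.4] w 85.4
tr [-6.236  3.377  0.153] dr [ 0.01  -0.006 -0.195]
```

Emit:
carry_out(commands=[{"translation": [-6.2,3.43,0],"dr": [0,0,-0.192]},{"translation": [-6.2,3.43,0],"dr": [0,0,-0.192]},{"translation": [-6.2,3.43,0],"dr": [0,0,-0.192]},{"translation": [-6.2,3.43,0],"dr": [0,0,-0.192]},{"translation": [-6.2,3.43,0],"dr": [0,0,-0.192]},{"translation": [-6.2,3.43,0],"dr": [0,0,-0.192]},{"translation": [-6.2,3.43,0],"dr": [0,0,-0.192]},{"translation": [-6.2,3.43,0],"dr": [0,0,-0.192]},{"translation": [-6.2,3.43,0],"dr": [0,0,-0.192]}])

```text
time_s: 14.9
position: [607.6, 8.3, 140.9]
tool_rot: [0.726, 0.688, -0.0, -0.0]
force: [0.5, 0.4, 0.1]
width: 85.3
```

```bash
python3 - <<'E'
from h import *
go(610,8,58,87)
im=snapshot('scene')[:,:,::-1];
cv2.imwrite('pics/s10.png',cv2.convertScaleAbs(cv2.resize(im[130:290,200:360],None,fx=3.7,fy=3.7,interpolation=2),alpha=2))
im=snapshot('top')[:,:,::-1];
cv2.imwrite('pics/t10.png',cv2.convertScaleAbs(cv2.resize(im[120:280,140:340],None,fx=3.7,fy=3.7,interpolation=2),alpha=2))
E
```

```text
t 14.9 pos [607.6   8.3 140.9] F [0.5 0.4 0.1] w 85.3
tr [-0.005  0.061  2.073] dr [-0.001 -0.    -0.002]
```

View pics/s10.png

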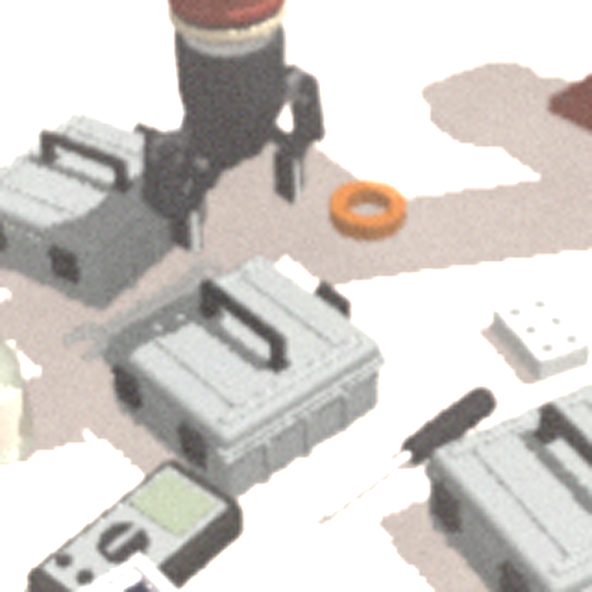

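View pics/t10.png

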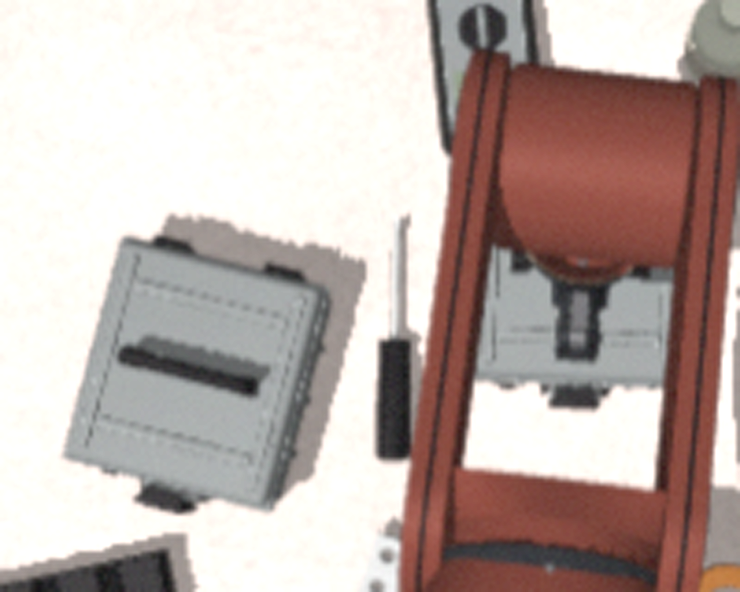

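The left case is shut and in place, with its flap at top-crop (165,497). The gripper is lined up over the middle lid, its front finger at (578,320). I'll go down and grip.

Emit:
carry_out(commands=[{"translation": [0,0.05,1],"dr": [0,0,0]},{"translation": [0,0.05,1.6],"dr": [0,0,0]},{"translation": [0,0.05,2.03],"dr": [0,0,0]},{"translation": [0,0.05,2.03],"dr": [0,0,0]},{"translation": [0,0.05,2.03],"dr": [0,0,0]}])

```text
time_s: 15.5
position: [609.9, 8.2, 60.3]
tool_rot: [0.726, 0.688, -0.0, -0.0]
force: [-0.7, 0.7, 0.8]
width: 85.4
```

Emit:
carry_out(commands=[{"translation": [0,0,0],"dr": [0,0,0]},{"translation": [0,0,0],"dr": [0,0,0]},{"translation": [0,0,0],"dr": [0,0,0]},{"translation": [0,0,0],"dr": [0,0,0]},{"translation": [0,0,0],"dr": [0,0,0]},{"translation": [0,0,0],"dr": [0,0,0]},{"translation": [0,0,0],"dr": [0,0,0]}], gripper=0)

```text
time_s: 16.2
position: [609.3, 7.1, 60.4]
tool_rot: [0.726, 0.687, -0.001, -0.0]
force: [-4.0, -0.5, 6.5]
width: 10.2
```

Emit:
carry_out(commands=[{"translation": [0,0,-0.05],"dr": [0,0,0]},{"translation": [0,0,-0.1],"dr": [0,0,0]},{"translation": [0,0,-0.12],"dr": [0,0,0]},{"translation": [0,0,-0.12],"dr": [0,0,0]},{"translation": [0,0,-0.12],"dr": [0,0,0]}])

```text
time_s: 16.7
position: [609.8, 7.1, 62.2]
tool_rot: [0.726, 0.687, -0.0, -0.0]
force: [8.0, -0.4, -15.8]
width: 10.0
```

It holds at -15.8 N after a 1.8 mm rise. I'll lower, release and go to the right case.

Emit:
carry_out(commands=[{"translation": [0,0,0],"dr": [0,0,0]},{"translation": [0,0,0.06],"dr": [0,0,0]},{"translation": [0,0,0.1],"dr": [0,0,0]},{"translation": [0,0,0.1],"dr": [0,0,0]}])

```text
time_s: 17.1
position: [609.4, 7.1, 60.7]
tool_rot: [0.726, 0.687, -0.001, -0.0]
force: [-3.0, -0.2, -2.2]
width: 9.4
```

Emit:
carry_out(commands=[{"translation": [0,0,0],"dr": [0,0,0]},{"translation": [0,0,0],"dr": [0,0,0]},{"translation": [0,0,0],"dr": [0,0,0]},{"translation": [0,0,0],"dr": [0,0,0]},{"translation": [0,0,0],"dr": [0,0,0]},{"translation": [0,0,-1],"dr": [0,0,0]},{"translation": [0,0,-2],"dr": [0,0,0]},{"translation": [0,0,-2],"dr": [0,0,0]},{"translation": [0,0,-2],"dr": [0,0,0]}], gripper=1)

```text
time_s: 18.0
position: [611.2, 7.1, 142.6]
tool_rot: [0.726, 0.687, 0.001, 0.001]
force: [-0.6, -0.4, -0.1]
width: 85.5
```

```bash
python3 - <<'E'
from h import *
go(564,-251,141,104)
E
```

```text
t 18.0 pos [611.2   7.1 142.6] F [-0.6 -0.4 -0.1] w 85.5
tr [-6.507 -0.823  0.038] dr [ 0.003  0.001 -0.299]
```

Emit:
carry_out(commands=[{"translation": [-6.5,-0.82,0],"dr": [0,0,-0.298]},{"translation": [-6.5,-0.82,0],"dr": [0,0,-0.298]},{"translation": [-6.5,-0.82,0],"dr": [0,0,-0.298]},{"translation": [-6.5,-0.82,0],"dr": [0,0,-0.298]},{"translation": [-6.5,-0.82,0],"dr": [0,0,-0.298]},{"translation": [-6.5,-0.82,0],"dr": [0,0,-0.298]},{"translation": [-6.5,-0.82,0],"dr": [0,0,-0.298]},{"translation": [-6.5,-0.82,0],"dr": [0,0,-0.298]}])

```text
time_s: 18.8
position: [562.3, -249.8, 139.4]
tool_rot: [0.617, 0.787, 0.0, -0.001]
force: [-0.1, -0.5, -0.2]
width: 85.3
```

```bash
python3 - <<'E'
from h import *
go(564,-251,60,104)
im=snapshot('scene')[:,:,::-1];
cv2.imwrite('pics/s11.png',cv2.convertScaleAbs(cv2.resize(im[80:240,160:320],None,fx=3.7,fy=3.7,interpolation=2),alpha=2))
E
```

```text
t 18.8 pos [ 562.3 -249.8  139.4] F [-0.1 -0.5 -0.2] w 85.3
tr [-0.044  0.037  1.985] dr [-0.001 -0.002 -0.002]
```

View pics/s11.png

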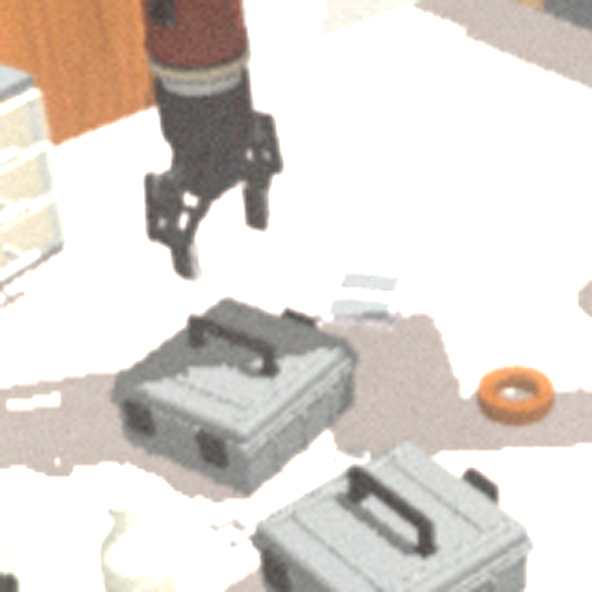

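The gripper is open above the right handle (tips at crop (187,270) and (258,222), bar at (235,340)). I'll go down and grip.

Emit:
carry_out(commands=[{"translation": [0,0.03,1],"dr": [0,0,0]},{"translation": [0,0.03,1.6],"dr": [0,0,0]},{"translation": [0,0.03,2.0],"dr": [0,0,0]},{"translation": [0,0.03,2.0],"dr": [0,0,0]},{"translation": [0,0.03,2.0],"dr": [0,0,0]}])

```text
time_s: 19.35
position: [564.7, -249.7, 61.3]
tool_rot: [0.616, 0.788, 0.0, 0.0]
force: [0.2, -0.8, 0.9]
width: 85.1
```

Emit:
carry_out(commands=[{"translation": [0,0,0],"dr": [0,0,0]},{"translation": [0,0,0],"dr": [0,0,0]},{"translation": [0,0,0],"dr": [0,0,0]},{"translation": [0,0,0],"dr": [0,0,0]},{"translation": [0,0,0],"dr": [0,0,0]},{"translation": [0,0,0],"dr": [0,0,0]},{"translation": [0,0,0],"dr": [0,0,0]}], gripper=0)

```text
time_s: 20.05
position: [561.9, -251.1, 61.3]
tool_rot: [0.616, 0.788, -0.002, -0.002]
force: [-8.9, -1.5, 7.4]
width: 10.0
```

Emit:
carry_out(commands=[{"translation": [0,0,-0.05],"dr": [0,0,0]},{"translation": [0,0,-0.1],"dr": [0,0,0]},{"translation": [0,0,-0.12],"dr": [0,0,0]},{"translation": [0,0,-0.12],"dr": [0,0,0]},{"translation": [0,0,-0.12],"dr": [0,0,0]}])

```text
time_s: 20.55
position: [562.5, -250.8, 63.0]
tool_rot: [0.616, 0.787, -0.001, -0.001]
force: [0.4, -5.9, -12.5]
width: 10.1
```

It holds at -12.5 N after a 1.7 mm rise. A touch more pull, then lower, release and rise clear.

Emit:
carry_out(commands=[{"translation": [0,0,-0.02],"dr": [0,0,0]},{"translation": [0,0,-0.02],"dr": [0,0,0]},{"translation": [0,0,0.06],"dr": [0,0,0]},{"translation": [0,0,0.1],"dr": [0,0,0]},{"translation": [0,0,0.1],"dr": [0,0,0]}])

```text
time_s: 21.05
position: [561.9, -251.0, 61.4]
tool_rot: [0.616, 0.788, -0.002, -0.002]
force: [-9.2, -2.8, 3.5]
width: 10.2
```

Emit:
carry_out(commands=[{"translation": [0,0,0],"dr": [0,0,0]},{"translation": [0,0,0],"dr": [0,0,0]},{"translation": [0,0,0],"dr": [0,0,0]},{"translation": [0,0,0],"dr": [0,0,0]},{"translation": [0,0,0],"dr": [0,0,0]},{"translation": [0,0,-1],"dr": [0,0,0]},{"translation": [0,0,-2],"dr": [0,0,0]},{"translation": [0,0,-3],"dr": [0,0,0]},{"translation": [0,0,-3],"dr": [0,0,0]},{"translation": [0,0,-3],"dr": [0,0,0]}], gripper=1)

```text
time_s: 22.05
position: [565.0, -250.8, 183.2]
tool_rot: [0.616, 0.788, 0.0, 0.002]
force: [0.5, 0.7, -0.2]
width: 85.5
```

```bash
python3 - <<'E'
from h import *
print(get_state()['position'],get_state()['force'])
im=snapshot('scene')[:,:,::-1];
cv2.imwrite('pics/s12.png',cv2.convertScaleAbs(cv2.resize(im[130:320,170:450],None,fx=2.8,fy=2.8,interpolation=2),alpha=1.7))
im=snapshot('top')[:,:,::-1];
cv2.imwrite('pics/t12.png',cv2.convertScaleAbs(cv2.resize(im[130:330,120:460],None,fx=2.3,fy=2.3,interpolation=2),alpha=1.7))
E
```

```text
[ 565.02003248 -250.75641558  183.19787902] [ 0.46781017  0.69805381 -0.18048641]
```

View pics/s12.png

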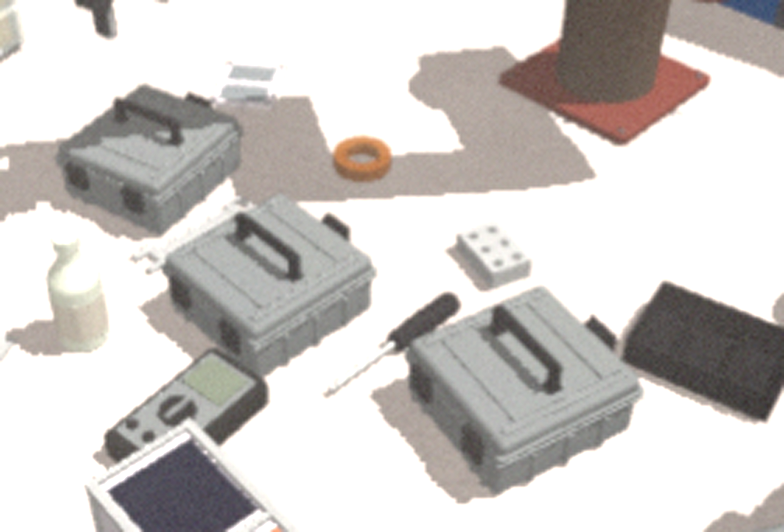

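View pics/t12.png

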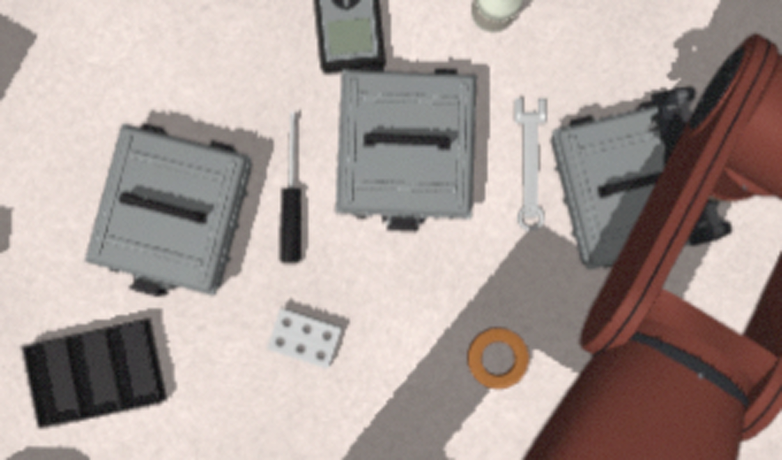

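All three lids are down and the catches look shut: scene-crop (598,332) left, (337,226) middle, (200,100) right. Nothing has visibly moved and the arm is clear, so I'm handing in.

```bash
python3 -c "
from bench import *
print(hand_in(), get_state()['time_s'])"
```

```text
the job is handed in; nothing more can be done
the job is handed in; nothing more can be done
```

The job is handed in at about 22 s of the 69 s allowed. The hand-in gives no verdict.

**Left case:** this was the unlatched one. Its lid rose freely about 13 mm at 4–6 N. I let it down and pressed the catch with the closed fingertips; the force rose to 7.5 N, then dropped to zero as it snapped over. A final push of about 10 N met solid resistance. The second tug held at 14.9 N after a 1.6 mm rise.

**Middle and right cases:** the middle lid held at 15.8 N after a 1.8 mm rise, a little over the stated 10 to 15 N. The right lid held at 12.5 N after 1.7 mm, plus a slightly harder last pull I took no reading of. I did not touch either catch.

**Last checks:** the final pictures show all lids down, all flaps shut, and the cases and bystanders where they were by eye. The gripper was clear and the force near zero. The arm partly hid the right case in the top view, so I judged its catch from the scene camera.

**What disagreed:**
- **Fingertip height:** in the images the real fingertips sat about 26–30 mm above the reported TCP. My first grip therefore closed just above the left bar without touching it, and I lowered all later grips to match.
- **Grip width:** it read about 10 mm on the 12 mm bars, but no grip slipped.

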